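# Lock the printing-press axle with its hairpin clip

## Task

Push the press roller's axle fully home by its red head, then take the hairpin clip out of its wooden stand and slide it down through the cross hole near the axle's other end until its sprung leg has snapped over the shank and hugs it. Feel for the hole and never force the clip against the axle; leave the other things on the table where they are and let go at the end.

Things in the scene. Friction and masses are not known exactly. Their poses are not given: they have to be found in the camera images.
- press: Small printing press, fixed. Grey bed 200 x 170 x 12 mm; two blue cheeks 12 mm thick, 88 mm high, 56 mm wide near the axle, outer faces at y = +72 and -72 mm; between them a black roller 56 mm in diameter, top 98 mm high. Origin under the bed's centre on the table; z up. The axle runs parallel to its y, 70 mm above the table, in brass bushes 27 mm across that sit in slots.
- axle (a joint): How far the axle is pulled out along the press's +y (m). 0 = home: red head against the brass bush. Head: disc 32 mm in diameter, 10 mm thick, at the +y end; its outer face is at press y = 83 to 95 mm when home, plus this value. It only slides, cannot turn, drags with about 5 N. Starts 28 to 40 mm out, hiding the cross hole in the other bush.
- stand: Fixed wooden block 50 x 48 mm, 64 mm high, on a foot 70 x 66 mm; a slot 30 x 14 mm holds the clip upright, legs down, with 1 mm of play. Origin under its centre, z up, slot along x. The clip's axes lie along the stand's; its straight leg is 5 mm to -x of the centre. Lift the clip by 60 mm to clear the slot.
- clip: Loose hairpin clip, about 45 g: 4 mm steel wire, two legs pointing down (-z), orange grip on top. Origin = clip_hug. The straight leg runs along z through the origin to its round tip 28 mm below. The sprung leg hangs on the +x side: belly 9 mm out at the origin's height, 5 mm out at 8 mm below it, flared to 12 mm out at its tip, 24 mm below. The clip's y is normal to both legs.
- clip_grip (a point): Centre of the orange grip, 41 mm above the clip's origin and 5 mm to its +x; the grip measures 24 mm in x, 20 mm in y, 26 mm in z; in the stand it rests on top of the block. Below it a shoulder round the straight leg ends 10.5 mm above the clip's origin; it lands on the axle's top and stops the clip when it is fully in. Axes as the clip.
- clip_hug (a point): The clip's origin. Hole: vertical, 6.6 mm square, through the 18 mm steel axle, 13 mm from its end. Home: this point at the hole's height to 4 mm above, 5 below (about 1.5 below at the stop), straight leg in the hole, sprung leg round the axle on either side, clip's y along the axle. Passing the axle (from 22 mm above) takes about 10 N, then it snaps. Over 25 N of clip on axle or press fails.
- clip_tip (a point): Lower end of the straight leg, 28 mm below the clip's origin.
- clip_leg (a joint): Spring angle of the sprung leg about the grip (rad): 0 at rest, grows as it is spread; about 0.14 while the axle passes, 0.02 to 0.09 when it hugs.
- ink_jar: Amber ink jar with a white cap, 48 mm in diameter, 75 mm high; origin at the centre of its underside. Leave it alone.
- tape: Roll of blue tape, 96 mm in diameter, 24 mm high, lying flat; origin at the centre of its underside. Leave it alone.
- cup: Red plastic cup, 84 mm in diameter at the rim, 110 mm high; origin at the centre of its underside. Leave it alone.
- hole_nominal (a point): Fixed on the press: nominal middle of the cross hole with the axle home, at press x = 0, y = -91 mm, z = 70 mm. The bushes are locked at an unmeasured setting: the true axle line and hole lie up to 9 mm to either side in x and up to 6 mm in y (z is right), to be felt or seen. The hole is always 180 mm along -y from the head's outer face, 12 mm outside the -y bush.
There are look-alikes about, which are no part of the job. There is more than one size of the clip; the job needs the smallest.

How it is judged (in metres and radians):
On the way:
1. the axle is pushed home, its red head against the cheek (value of joint axle below 0.003 m), for 0.2 s.
At the end, for the whole second after the job is handed in: Axle home within 3 mm; the clip's straight leg in the hole, upright within 0.3 rad, its origin 4 mm above to 5 mm below the hole's middle and within 14 mm of the nominal hole seen from above; its y along the axle within 0.4 rad; sprung leg hugging (0.01 to 0.1 rad); clip at rest and released (value of joint axle below 0.003 m and z of clip_hug in the frame of hole_nominal between -0.005 and 0.004 m and horizontal distance between clip_hug and hole_nominal below 0.014 m and angle between clip's own z axis and vertical below 0.3 rad and angle between the y axis of clip and the y axis of press, either way round below 0.4 rad and value of joint clip_leg between 0.01 and 0.1 rad and linear speed of clip below 0.02 m/s); the robot touches nothing.
It fails at once if the clip is forced against the axle or press with more than 25 N (contact force between clip and press above 25 N).
It fails at once if the ink jar is moved more than 20 mm (distance of ink_jar from where it was at the start of the episode above 0.02 m).
It fails at once if the tape is moved more than 20 mm (distance of tape from where it was at the start of the episode above 0.02 m).
It fails at once if the cup is moved more than 20 mm (distance of cup from where it was at the start of the episode above 0.02 m).
It also fails if it takes over 61 s, if anything falls off the work surface, if the arm or the gripper's body presses on something with over 40 N, if the wrist force passes 120 N, or if a joint passes its speed limit or range.

## Robot

A 6-joint arm with a two-finger parallel gripper is mounted at the origin on the work surface. World frame = base frame: x ahead of the robot, y to its left, z up, the work surface at z = 0. Lengths are in mm, angles in rad, forces in N, time in s.
With the tool pointing down it reaches from about 350 to 875 mm from the base axis. Payload 4.2 kg.
Tool frame: the origin (TCP) lies midway between the tips of the shut fingers; the grasp point (between the pads) lies 19 mm behind it (arm.grip_point_offset is the distance from the TCP to the grasp point, in mm); z points along the fingers, y is the line along which they close (so a half turn about z gives the same grasp; the last joint's range is limited). The gripper opens to 87 mm and grips with 3 to 60 N. Pads are 19 mm wide; open, the fingers measure 117 mm over their backs; the gripper's body (75 mm by 190 mm) begins 51 mm behind the grasp point.
Start: joints at [1.596, 0.385, 0.008, 0, -1.194, -0.259], TCP at [144.766, 607.982, 222.55] pointing down, gripper open.
Joint ranges: [-3.14, 3.14], [-1.21, 2.06], [-1.07, 1.41], [-3.16, 2.05], [-2.99, -0.16], [-3.1, 3.1]. Speed limits (rad/s): [2.79, 2.79, 3.14, 3.14, 3.14, 3.14].

## Interface

Orientations are given as a unit quaternion [x, y, z, w].
In Python, from station import arm, cams gives the robot as it stands. The module is installed in compiled form; this text tells all that it offers.
- The arm moves only by the shell command python3 -m handwheel 'ROWS'. ROWS is a JSON object of lists of equal length, an entry for each row: "xyz": the shift along the tool's x, y, z in mm, a list of three; "rotation": the turn, a rotation vector about the tool's x, y, z in degrees, a list of three; "hand": the finger opening in mm, from 0 to 87. A call has 1 to 20 rows; each row is the pose to reach, as a shift and turn from the pose commanded when the call began, along the tool's axes at that moment; what a row does not reach only later rows make up. A row lasts 1/10 s, in which the tool goes at most 50 mm and 8.59 degrees, less where a joint would pass 70% of its speed; a pose out of reach is approached as far as the arm can. A call with a gripper value outside its range is refused whole. The fingers move at their own pace and stop on an object; the grip force is fixed at half the most. Time passes only in rows, so rows that repeat a pose let the fingers close. It gives the time, the measured TCP pose, the force, the opening and the grip force at its end, in the units of the state.
- arm.read_state(): the state, without advancing time (a new reading comes with each control period).
- cams.get_image(name): name is "scene" or "top"; returns a dict with "pixels" (420x560x3 uint8, blue, green, red), "depth" (420x560 float32, mm along the optical axis (not along the pixel's ray), 0 where there is no reading), "fx", "fy", "cx", "cy" (pixels), "R" (3x3) and "t" (3): a world point X has camera coordinates R X + t. Camera axes: x right, y down, z forward; pixel columns grow to the right and rows downward; lengths in mm; the calibration is good to about 2 mm. A picture is of the moment at which its call begins.
- arm.sign_off(): hands the job in; it is judged then, once.
The state is a dict: "time_s": time; "joints": joint angles; "qd": joint speeds; "joint_torque": joint torques, N m; "position": TCP position; "orientation": TCP orientation; "force": force on the tool from outside, world axes, zero at the start; "moment": the same for the moment, N m; "width": finger opening in mm; "gripper_force": force on a finger pad.
Only numpy, scipy, OpenCV 4.12 (cv2) and the standard library are available. Lean on these libraries where they do the work, as an engineer would, in place of code of your own. Each camera call takes 0.05 s, during which the arm holds its last target. There are 200 camera calls.

## Working session

There is one attempt and no reset: what is moved stays moved. The work goes in short steps, Python scripts to look and compute and a shell command to move; the robot and the scene stay as the last step left them, time stands still between calls to the robot, and variables do not carry over. Pictures are saved under pics/ and viewed, at most 10 in all, crops included, and the job is handed in when it is done.

```bash
mkdir -p pics
cat > h.py <<'E'
import numpy as np, cv2
from station import arm, cams
from scipy.spatial.transform import Rotation as Ro
def cloud(im):
    d=im["depth"]; v,u=np.mgrid[:d.shape[0],:d.shape[1]]
    P=np.stack([(u-im["cx"])/im["fx"]*d,(v-im["cy"])/im["fy"]*d,d],-1)
    W=(P-np.array(im["t"]))@np.array(im["R"]); W[d==0]=np.nan
    return W
def proj(im,X):
    c=np.array(im["R"])@np.array(X)+np.array(im["t"]); return im["fx"]*c[0]/c[2]+im["cx"],im["fy"]*c[1]/c[2]+im["cy"]
def ray(im,u,v,z):
    R=np.array(im["R"]);o=-R.T@np.array(im["t"]);d=R.T@np.array([(u-im["cx"])/im["fx"],(v-im["cy"])/im["fy"],1]);return o+d*(z-o[2])/d[2]
def pose():
    s=arm.read_state(); return np.array(s["position"]),Ro.from_quat(s["orientation"]),s
E
python3 - <<'E'
from h import *
for n in("scene","top"):
    im=cams.get_image(n); cv2.imwrite(f"pics/{n}0.png",im["pixels"]); np.save(f"pics/{n}0.npy",im,allow_pickle=True)
    print(n,im["fx"],-np.array(im["R"]).T@im["t"])
p,r,s=pose();print(p,r.as_matrix().round(3),s["force"],s["time_s"],s["width"])
E
```

```text
scene 433.90495063541607 [1218.72536225 -507.88049272  710.04210145]
top 493.64408399761265 [ 249.0978694   -44.25547503 1345.94521441]
[144.66778148 607.4801606  221.57776261] [[ 0.973 -0.232 -0.   ]
 [-0.232 -0.973 -0.002]
 [ 0.     0.002 -1.   ]] [-0.44981123 -0.74249719 -0.11924986] 0.1 86.88647745028355
```

View pics/scene0.png

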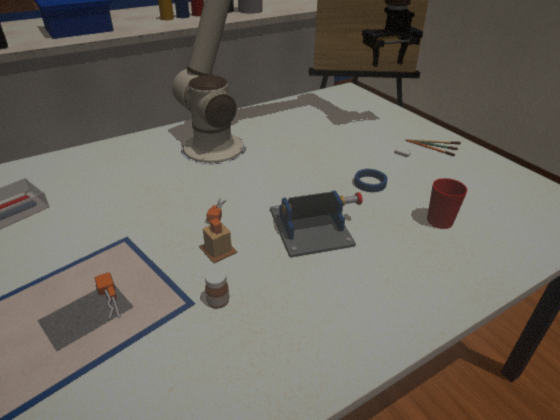

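View pics/top0.png

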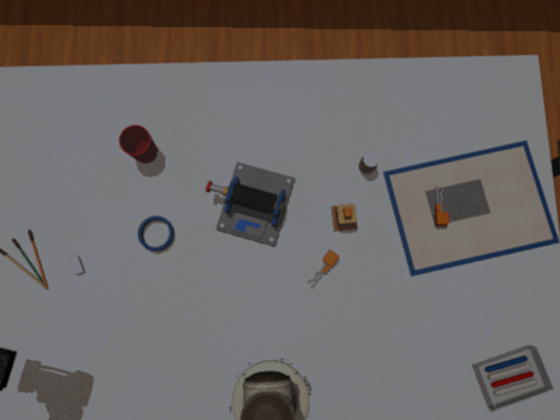

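The scene view shows the press at (312,222), with its red head at (359,198). The stand and clip are at (217,235), a loose decoy clip is at (215,212), the jar is at (217,290), the tape at (371,180) and the cup at (446,203). In the top view the press is at (256,203), the head at (209,187) and the stand at (346,216).

```bash
cat > m.py <<'E'
from h import *
T=np.load("pics/top0.npy",allow_pickle=True).item();S=np.load("pics/scene0.npy",allow_pickle=True).item()
W=cloud(T);V=cloud(S);hsv=cv2.cvtColor(T["pixels"],cv2.COLOR_BGR2HSV);hs=cv2.cvtColor(S["pixels"],cv2.COLOR_BGR2HSV)
v,u=np.mgrid[:420,:560]
def box(a,b,c,d):return (u>=a)&(u<=b)&(v>=c)&(v<=d)
def rect(m,W,n):
    P=W[m];P=P[~np.isnan(P[:,0])]
    r=cv2.minAreaRect(P[:,:2].astype(np.float32));print(n,len(P),"c",np.round(r[0],1),"sz",np.round(r[1],1),"ang",round(r[2],2),"z",np.percentile(P[:,2],[5,50,95]).round(1));return P
z=W[...,2]
B=box(205,305,155,250)
rect(B&(z>6)&(z<20),W,"bed")
rect(B&(z>6),W,"press")
rect(B&(z>80)&(z<93)&(hsv[...,0]>100)&(hsv[...,0]<130)&(hsv[...,1]>90),W,"cheeks")
rect(B&(z>85),W,"roller")
red=(((hsv[...,0]<6)|(hsv[...,0]>172))&(hsv[...,1]>130)&(hsv[...,2]>50))
rect(red&box(195,225,175,200)&(z>50),W,"head")
rs=(((hs[...,0]<6)|(hs[...,0]>172))&(hs[...,1]>120))&box(350,370,185,210)
rect(rs,V,"headS")
Bs=box(325,362,200,235)
rect(Bs&(z>5)&(z<20),W,"foot");rect(Bs&(z>55)&(z<70),W,"blocktop");rect(Bs&(z>50),W,"block all");rect(Bs&(z>78),W,"grip")
rect(box(300,345,240,295)&(z>6),W,"decoy")
# bed edges by plane-cast mask
for k,b in(("press",(205,305,155,250)),("stand",(325,362,200,235))):
    a,bb,c,d=b; cv2.imwrite(f"pics/{k}.png",cv2.resize(T["pixels"][c:d,a:bb],None,fx=6,fy=6,interpolation=cv2.INTER_CUBIC))
im=np.hstack([cv2.resize(T["pixels"][150:255,200:310],(440,420),interpolation=cv2.INTER_CUBIC),cv2.resize(S["pixels"][200:265,190:245],(355,420),interpolation=cv2.INTER_CUBIC)])
cv2.imwrite("pics/crop.png",np.clip(im*1.6,0,255).astype(np.uint8))
E
python3 m.py
```

```text
bed 2861 c [524.1  34.7] sz [263.9 272.9] ang 0.4 z [ 7.5 12.3 18.3]
press 4523 c [524.1  34.7] sz [263.9 272.9] ang 0.4 z [ 8.1 15.4 96.1]
cheeks 161 c [521.5  33.5] sz [141.2  56.6] ang 73.55 z [81.9 87.  90.6]
roller 893 c [530.   60.7] sz [202.4  55.6] ang 72.18 z [85.9 93.2 99.7]
head 28 c [556.6 153.6] sz [ 6.4 21.5] ang 72.7 z [74.8 82.5 85.4]
headS 30 c [561.6 149.5] sz [ 7.1 18.5] ang 75.64 z [72.1 81.6 87.1]
foot 140 c [ 473.9 -207.6] sz [91.4 96.1] ang 3.48 z [ 5.2  7.  15.6]
blocktop 258 c [ 479.5 -208. ] sz [50.6 49. ] ang 4.21 z [58.1 63.4 67.1]
block all 353 c [ 479.5 -208. ] sz [50.6 49. ] ang 4.21 z [57.3 64.4 90.3]
grip 78 c [ 478.7 -207.9] sz [24.1 20.1] ang 1.72 z [83.5 88.5 92.9]
decoy 317 c [ 346.3 -145.6] sz [116.  141.5] ang 87.61 z [ 6.7 24.8 33.4]
```

View pics/crop.png

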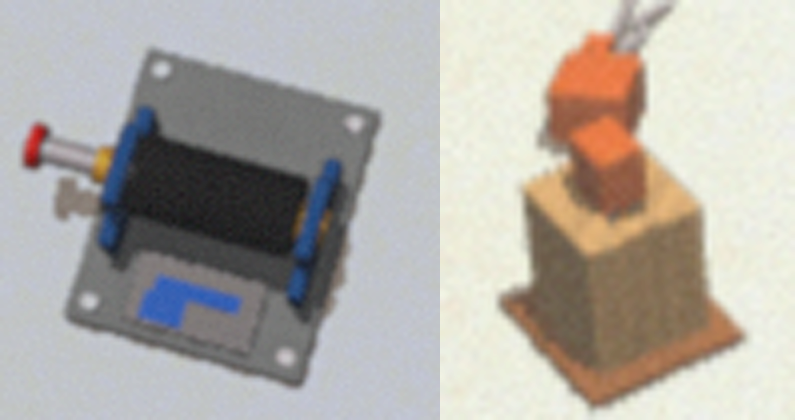

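The left crop shows the press, with the head at its +y end (upper left), the axle end hidden in the right bush, and the bed corners clear. The right crop shows the clip's grip on the stand, with the larger decoy lying behind it. Next I'll refine the press frame from the bed outline.

```bash
cat > m2.py <<'E'
from h import *
T=np.load("pics/top0.npy",allow_pickle=True).item();S=np.load("pics/scene0.npy",allow_pickle=True).item()
W=cloud(T);z=W[...,2];v,u=np.mgrid[:420,:560]
def box(a,b,c,d):return (u>=a)&(u<=b)&(v>=c)&(v<=d)
g=cv2.cvtColor(T["pixels"],cv2.COLOR_BGR2GRAY)
m=(((g<105)&box(214,300,158,248))*255).astype(np.uint8)
m=cv2.morphologyEx(m,cv2.MORPH_OPEN,np.ones((3,3)));m=cv2.morphologyEx(m,cv2.MORPH_OPEN,cv2.getStructuringElement(cv2.MORPH_ELLIPSE,(13,13)))
c=max(cv2.findContours(m,0,1)[0],key=cv2.contourArea)[:,0]
P=np.array([ray(T,a,b,12)[:2] for a,b in c]).astype(np.float32)
r=cv2.minAreaRect(P);print("bed",r)
ang=np.deg2rad(73.55);C=np.array(r[0])
for n,im in(("top",T),("scene",S)):
    h=cv2.cvtColor(im["pixels"],cv2.COLOR_BGR2HSV)
    b=box(195,222,175,200) if n=="top" else box(350,370,185,210)
    k=(((h[...,0]<8)|(h[...,0]>170))&(h[...,1]>120)&b)
    uu,vv=u[k].mean(),v[k].mean();X=ray(im,uu,vv,70);print(n,"head@70",k.sum(),uu,vv,X.round(1))
def blob(k,zz,n):
    print(n,k.sum(),ray(T,u[k].mean(),v[k].mean(),zz).round(1))
h=cv2.cvtColor(T["pixels"],cv2.COLOR_BGR2HSV)
blob(box(115,165,120,168)&(z>90),110,"cup")
blob(box(130,180,210,255)&(z>12),24,"tape");blob(box(355,382,145,180)&(z>55),75,"jar")
k=(h[...,0]<14)&(h[...,1]>190)&box(335,360,200,225);print(k.sum());blob(k&(z>80),90,"grip")
k=box(325,362,200,235)&(z>55);cc=np.array([ray(T,a,b,64)[:2] for a,b in zip(u[k&(z<70)],v[k&(z<70)])]).astype(np.float32);print("block",cv2.minAreaRect(cc))
E
python3 m2.py
```

```text
bed ((521.4617919921875, 36.81108093261719), (190.08837890625, 203.53530883789062), 72.81926727294922)
top head@70 29 208.10344827586206 185.9655172413793 [558.7 155.7  70. ]
scene head@70 30 359.43333333333334 197.03333333333333 [553.1 159.9  70. ]
cup 293 [680.  346.6 110. ]
tape 425 [442.9 306.9  24. ]
jar 221 [ 622.1 -276.4   75. ]
17
grip 16 [ 474.1 -208.4   90. ]
block ((478.4857177734375, -207.34124755859375), (51.346153259277344, 48.903038024902344), 4.370614528656006)
```

```bash
python3 -m handwheel '{"xyz":[[40,23,0],[80,46,0],[120,70,0],[160,93,0],[200,116,0],[240,139,0],[280,162,0],[320,185,0],[360,208,0],[400,232,0],[440,255,0],[480,278,0],[509,295,0],[509,295,0],[509,295,40],[509,295,80],[509,295,120],[509,295,157],[509,295,157],[509,295,157]],"rotation":[[0,0,0.5],[0,0,1],[0,0,2],[0,0,3],[0,0,3.4],[0,0,3.4],[0,0,3.4],[0,0,3.4],[0,0,3.4],[0,0,3.4],[0,0,3.4],[0,0,3.4],[0,0,3.4],[0,0,3.4],[0,0,3.4],[0,0,3.4],[0,0,3.4],[0,0,3.4],[0,0,3.4],[0,0,3.4]],"hand":[0,0,0,0,0,0,0,0,0,0,0,0,0,0,0,0,0,0,0,0]}'
```

```text
time_s: 2.1
position: [571.6, 203.5, 65.8]
orientation: [0.989, -0.145, -0.0, 0.001]
force: [0.5, -1.1, 1.0]
width: 0.3
gripper_force: 0.0
```

```bash
python3 -m handwheel '{"xyz":[[0,5,0],[0,10,0],[0,15,0],[0,20,0],[0,25,0],[0,30,0],[0,34,0],[0,38,0],[0,42,0],[0,46,0],[0,50,0],[0,53,0],[0,53,0]],"rotation":[[0,0,0],[0,0,0],[0,0,0],[0,0,0],[0,0,0],[0,0,0],[0,0,0],[0,0,0],[0,0,0],[0,0,0],[0,0,0],[0,0,0],[0,0,0]],"hand":[0,0,0,0,0,0,0,0,0,0,0,0,0]}'
python3 - <<'E'
from h import *
im=cams.get_image("scene");cv2.imwrite("pics/s1.png",np.clip(cv2.resize(im["pixels"][150:270,250:400],(750,600),interpolation=cv2.INTER_CUBIC)*1.5,0,255).astype(np.uint8))
E
```

```text
time_s: 3.4
position: [556.6, 153.4, 65.6]
orientation: [0.989, -0.146, 0.001, -0.001]
force: [-1.0, 4.8, -1.7]
width: 0.3
gripper_force: 2.2
```

View pics/s1.png

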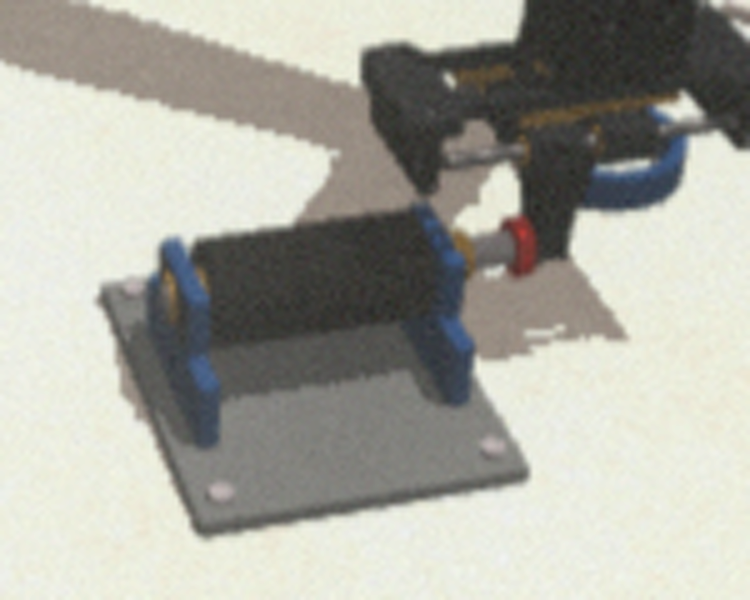

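The finger is on the head (520,245), and the head is still about 20 mm from the bush at (460,248). I'll keep pushing.

```bash
python3 -m handwheel '{"xyz":[[0,4,0],[0,8,0],[0,11,0],[0,13,0],[0,15,0],[0,15,0]],"rotation":[[0,0,0],[0,0,0],[0,0,0],[0,0,0],[0,0,0],[0,0,0]],"hand":[0,0,0,0,0,0]}'
```

```text
time_s: 4.05
position: [552.1, 138.7, 65.6]
orientation: [0.989, -0.146, 0.0, -0.001]
force: [-0.2, 5.7, -0.7]
width: 0.4
gripper_force: 2.3
```

```bash
python3 -m handwheel '{"xyz":[[0,2,0],[0,3,0],[0,4,0],[0,4,0]],"rotation":[[0,0,0],[0,0,0],[0,0,0],[0,0,0]],"hand":[0,0,0,0]}'
```

```text
time_s: 4.45
position: [550.9, 134.8, 65.6]
orientation: [0.989, -0.146, 0.0, -0.0]
force: [-1.9, 4.5, -0.4]
width: 0.8
gripper_force: 2.3
```

```bash
python3 -m handwheel '{"xyz":[[0,1,0],[0,2,0],[0,3,0],[0,3,0]],"rotation":[[0,0,0],[0,0,0],[0,0,0],[0,0,0]],"hand":[0,0,0,0]}'
```

```text
time_s: 4.85
position: [550.0, 132.0, 65.6]
orientation: [0.989, -0.146, 0.0, -0.0]
force: [-1.4, 5.0, -0.8]
width: 0.4
gripper_force: 2.3
```

```bash
python3 -m handwheel '{"xyz":[[0,1,0],[0,2,0],[0,3,0],[0,3,0]],"rotation":[[0,0,0],[0,0,0],[0,0,0],[0,0,0]],"hand":[0,0,0,0]}'
```

```text
time_s: 5.25
position: [549.8, 131.1, 65.7]
orientation: [0.989, -0.146, 0.001, -0.002]
force: [-0.7, 11.3, -1.7]
width: 0.5
gripper_force: 5.1
```

```bash
python3 -m handwheel '{"xyz":[[0,2,0],[0,2,0],[0,2,0]],"rotation":[[0,0,0],[0,0,0],[0,0,0]],"hand":[0,0,0]}'
```

```text
time_s: 5.55
position: [549.9, 131.0, 65.7]
orientation: [0.989, -0.146, 0.002, -0.004]
force: [-2.6, 16.8, -3.1]
width: 0.8
gripper_force: 7.6
```

```bash
python3 -m handwheel '{"xyz":[[0,-15,0],[0,-30,0],[0,-40,-30],[0,-40,-80],[0,-40,-120],[0,-40,-120]],"rotation":[[0,0,0],[0,0,0],[0,0,5],[0,0,12],[0,0,20],[0,0,20]],"hand":[0,0,0,20,50,50]}'
python3 - <<'E'
from h import *
o=[]
for n,(a,b,c,d) in(("scene",(250,400,150,270)),("top",(195,315,150,255))):
    im=cams.get_image(n);np.save(f"pics/{n}1.npy",im,allow_pickle=True);o.append(cv2.resize(im["pixels"][c:d,a:b],(400,600 if 0 else int(400*(d-c)/(b-a))),interpolation=cv2.INTER_CUBIC)[:320])
cv2.imwrite("pics/c2.png",np.clip(np.hstack(o)*1.6,0,255).astype(np.uint8))
E
```

```text
time_s: 6.15
position: [563.9, 166.0, 192.5]
orientation: [0.949, -0.316, 0.005, -0.004]
force: [0.5, -0.0, 0.1]
width: 16.9
gripper_force: 0.0
```

View pics/c2.png

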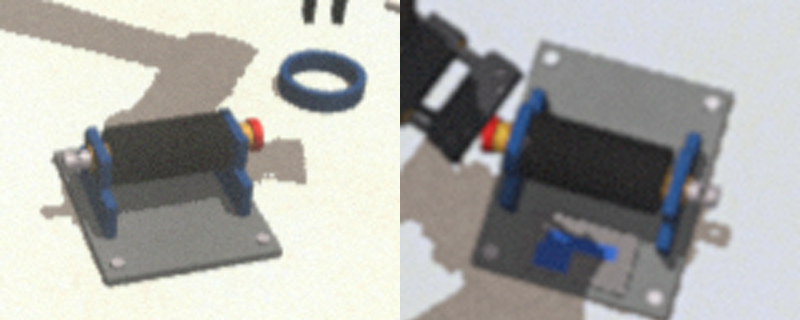

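The head is now against the brass bush. The axle's free end shows at about (286,208) in the top view and about (278,209) in the scene view.

```bash
cat > m3.py <<'E'
from h import *
th=np.deg2rad(73.2);ey=np.array([np.cos(th),np.sin(th)]);ex=np.array([ey[1],-ey[0]]);C=np.array([521.5,34.5])
for n in("top","scene"):
    im=np.load(f"pics/{n}1.npy",allow_pickle=True).item();W=cloud(im)
    a=(W[...,:2]-C)@ex;b=(W[...,:2]-C)@ey;z=W[...,2]
    k=(z>62)&(b<-78)&(b>-115)&(abs(a)<25)
    print(n,k.sum())
    i=np.argwhere(k)
    i=i[np.argsort(b[k])]
    for r,c in i[:90:2]: print(r,c,a[r,c].round(1),b[r,c].round(1),z[r,c].round(1),im["pixels"][r,c],end=" | ")
    print()
    # bed/cheek refit
E
python3 m3.py
python3 - <<'E'
from h import *
import h
for n in("top","scene"):
    im=np.load(f"pics/{n}1.npy",allow_pickle=True).item();g=cv2.cvtColor(im["pixels"],cv2.COLOR_BGR2GRAY)
    print(g[198:217,276:298] if n=="top" else g[200:220,266:292])
E
```

```text
top 53
208 290 2.3 -98.5 66.1 [104 102 105] | 207 290 3.3 -98.2 74.5 [101  98 102] | 209 289 -3.6 -97.3 80.3 [101  99 104] | 208 289 -0.0 -96.4 74.6 [109 108 113] | 207 289 1.3 -96.0 81.5 [106 104 108] | 206 289 4.7 -95.1 76.9 [105 104 106] | 208 288 -0.9 -93.9 75.9 [120 117 123] | 211 287 -8.7 -93.4 72.3 [73 72 76] | 206 288 3.9 -92.5 77.2 [100  98 104] | 208 287 -2.6 -91.6 81.1 [111 110 115] | 207 287 0.7 -90.7 77.2 [102 100 105] | 210 286 -7.6 -90.3 76.2 [80 78 84] | 209 286 -4.5 -89.5 73.7 [89 88 93] | 208 286 -3.1 -89.1 79.7 [84 83 87] | 210 285 -8.5 -87.9 77.4 [70 68 71] | 206 286 3.2 -87.3 73.9 [74 72 75] | 205 286 4.3 -87.0 81.7 [77 75 79] | 210 284 -7.4 -84.8 67.9 [61 60 63] | 209 284 -5.8 -84.4 73.2 [72 71 76] | 204 285 8.5 -83.1 69.5 [78 77 80] | 206 284 2.3 -82.1 70.8 [101  98 103] | 209 283 -5.8 -81.6 69.3 [82 80 85] | 207 283 -2.4 -80.7 78.8 [121 118 123] | 206 283 -0.0 -80.1 79.6 [123 120 125] | 209 282 -7.6 -79.4 74.9 [83 80 84] | 208 282 -5.0 -78.7 75.1 [103 101 107] | 207 282 -2.5 -78.0 75.3 [118 117 122] | 
scene 75
209 273 -4.0 -101.8 75.1 [72 73 76] | 213 274 5.0
[... 4645 characters left out ...]
54  55  51
   54  47  44  45  51  46  50  47]
 [155 155 157 154 154 133  78  66  71  69  71  66  63  68  52  43  40  53
   51  43  44  47  45  47  50  46]
 [155 157 155 155 154 143  83  62  74  66  66  59  55  56  48  45  43  46
   43  44  41  46  47  46  47  48]
 [155 155 154 154 157 148 104  63  73  74  60  60  59  53  44  45  45  50
   48  45  42  41  47  47  46  47]
 [155 156 158 153 158 153 134  79  64  81  64  61  59  58  49  45  47  45
   46  47  39  47  49  48  50  47]
 [155 157 157 154 157 156 146  95  62  64  60  61  60  56  51  48  47  43
   46  46  40  48  45  47  50  43]
 [155 155 157 156 157 154 146 102  73  58  59  63  60  59  58  48  46  43
   43  46  45  48  45  45  48  48]]
```

```bash
cat > m4.py <<'E'
from h import *
T=np.load("pics/top1.npy",allow_pickle=True).item();S=np.load("pics/scene1.npy",allow_pickle=True).item()
th=np.deg2rad(73.2);ey=np.array([np.cos(th),np.sin(th)]);ex=np.array([ey[1],-ey[0]]);C=np.array([521.5,34.5])
def f(n,im,u,v,z):
    X=ray(im,u,v,z)[:2];print(n,X.round(1),"press",((X-C)@ex).round(1),((X-C)@ey).round(1))
f("hole top",T,285.2,207,79);f("hole scene",S,279,206.8,79)
for dz in(75,79):
  f("bright top",T,288,208,dz); f("bright2 top",T,282.5,206.5,dz)
for n,im in(("top",T),("scene",S)):
    h=cv2.cvtColor(im["pixels"],cv2.COLOR_BGR2HSV);W=cloud(im)
    b=(W[...,:2]-C)@ey;a=(W[...,:2]-C)@ex;z=W[...,2]
    def st(k,nm):
        print(n,nm,k.sum(),"a",np.percentile(a[k],[5,50,95]).round(1),"b",np.percentile(b[k],[5,50,95]).round(1),"z",np.percentile(z[k],[5,50,95]).round(1))
    near=(abs(a)<45)&(z>50)
    st(near&((h[...,0]<6)|(h[...,0]>172))&(h[...,1]>120)&(b>70)&(b<110),"red")
    st(near&(h[...,0]>12)&(h[...,0]<32)&(h[...,1]>90)&(b>55),"brass+");st(near&(h[...,0]>12)&(h[...,0]<32)&(h[...,1]>90)&(b<-55),"brass-")
    bl=near&(h[...,0]>100)&(h[...,0]<130)&(h[...,1]>100)&(z>80)
    st(bl&(b>40),"blue+");st(bl&(b<-40),"blue-")
    st(near&(z>94),"rollertop")
E
python3 m4.py
```

```text
hole top [495.7 -47.8] press -0.9 -86.3
hole scene [492.6 -47.2] press -4.1 -86.5
bright top [493.6 -55.1] press -0.8 -93.9
bright2 top [497.9 -40.8] press -0.8 -78.9
bright top [492.9 -55.1] press -1.5 -94.1
bright2 top [497.2 -40.8] press -1.5 -79.1
top red 29 a [-11.8  -2.    9.9] b [84.8 87.9 92.3] z [78.6 83.6 87.5]
top brass+ 39 a [-41.3  -2.2   9.2] b [ 73.6  78.9 108.2] z [ 76.8  82.2 278.7]
top brass- 282 a [ 1.5 23.2 41.4] b [-267.4 -240.6 -216.7] z [57.7 64.7 90.5]
top blue+ 72 a [-22.9   2.7  25.3] b [60.8 64.1 68.8] z [82.1 86.9 91.1]
top blue- 82 a [-25.5  -1.3  24.3] b [-70.5 -66.1 -61.2] z [82.1 87.3 91.9]
top rollertop 4871 a [-41.  -12.4  25.4] b [ 18.1 115.5 177.3] z [ 97.3 514.  557.3]
scene red 31 a [-2.6  8.7 14.7] b [80.8 84.6 90.8] z [ 70.6  81.4 260.1]
scene brass+ 439 a [-13.4  27.9  40.3] b [ 80.4 116.9 163.5] z [ 87.7 418.4 456.9]
scene brass- 131 a [14.3 33.1 44. ] b [-272.5 -255.8 -221.8] z [60.4 64.7 74. ]
scene blue+ 25 a [-12.7   6.9  25. ] b [59.8 61.4 65.1] z [86.5 88.5 90.2]
scene blue- 32 a [-18.    5.7  23.6] b [-72.4 -69.5 -66.3] z [86.4 88.5 90.8]
scene rollertop 6837 a [-15.7  26.7  40.9] b [ 44.  121.2 205.7] z [ 99.6 394.3 530.4]
```

Run:
```python
from h import *
p,r,s=pose();print(np.round(s["joints"],3),r.as_matrix().round(3))
d=np.array([478.3,-207.7,150])-p;print(r.inv().apply(d).round(1),np.round(r.as_euler("zyx",degrees=True),2))
# tilt fix: rotation to desired pointing-down with tool x angle
for a in(-85.7,94.3):
    c,t=np.cos(np.deg2rad(a)),np.sin(np.deg2rad(a));R=np.array([[c,t,0],[t,-c,0],[0,0,-1]]);print(a,(r.inv()*Ro.from_matrix(R)).as_rotvec(degrees=True).round(1))
```

```text
[ 0.563  0.343 -0.151  0.    -1.076  0.366] [[ 0.801 -0.599  0.001]
 [-0.599 -0.801  0.001]
 [ 0.001 -0.001 -1.   ]]
[157.2 347.6  36.2] [ 3.6770e+01  8.0000e-02 -1.7997e+02]
-85.7 [-0.1 -0.  48.9]
94.3 [ 0.000e+00 -1.000e-01 -1.311e+02]
```

```bash
python3 -m handwheel '{"xyz":[[16,35,0],[31,70,0],[47,104,0],[63,139,0],[79,174,0],[94,209,0],[110,243,0],[126,278,0],[141,313,0],[157,347.6,0],[157,347.6,20],[157,347.6,36],[157,347.6,36],[157,347.6,36]],"rotation":[[0,0,5],[0,0,10],[0,0,15],[0,0,20],[0,0,25],[0,0,30],[0,0,35],[0,0,40],[0,0,45],[0,0,48.9],[0,0,48.9],[0,0,48.9],[0,0,48.9],[0,0,48.9]],"hand":[50,50,50,50,50,50,50,50,50,50,50,50,50,50]}'
python3 - <<'E'
from h import *
p,r,s=pose();print(p.round(1),r.as_matrix().round(3))
d=np.array([478.3,-207.7,68])-p;print(r.inv().apply(d).round(1))
E
```

```text
time_s: 7.65
position: [477.0, -207.7, 148.6]
orientation: [0.733, -0.68, -0.001, 0.001]
force: [0.2, 0.0, 0.7]
width: 49.8
gripper_force: 0.0
[ 477.  -207.7  148.6] [[ 0.076 -0.997 -0.003]
 [-0.997 -0.076 -0.   ]
 [-0.     0.003 -1.   ]]
[ 0.1 -1.6 80.6]
```

```bash
python3 -m handwheel '{"xyz":[[0,-0.5,30],[0,-1,60],[0,-1.3,75],[0,-1.3,79],[0,-1.3,79],[0,-1.3,79],[0,-1.3,79],[0,-1.3,79],[0,-1.3,79],[0,-1.3,79]],"rotation":[[0,0,0],[0,0,0],[0,0,0],[0,0,0],[0,0,0],[0,0,0],[0,0,0],[0,0,0],[0,0,0],[0,0,0]],"hand":[50,50,50,50,50,10,10,10,10,10]}'
```

```text
time_s: 8.65
position: [478.9, -207.5, 71.0]
orientation: [0.733, -0.68, 0.0, -0.0]
force: [-0.9, 1.4, 1.7]
width: 23.6
gripper_force: 30.0
```

```bash
python3 -m handwheel '{"xyz":[[0,0,-15],[0,0,-35],[0,0,-65],[0,0,-100],[0,0,-120],[0,0,-120]],"rotation":[[0,0,0],[0,0,0],[0,0,0],[0,0,0],[0,0,0],[0,0,0]],"hand":[10,10,10,10,10,10]}'
python3 - <<'E'
from h import *
im=cams.get_image("scene");u,v=map(int,proj(im,[478,-207,140]));print(u,v)
cv2.imwrite("pics/c3.png",np.clip(cv2.resize(im["pixels"][v-35:v+35,u-40:u+40],(640,560),interpolation=cv2.INTER_CUBIC)*1.5,0,255).astype(np.uint8))
E
```

```text
time_s: 9.25
position: [480.8, -208.0, 194.0]
orientation: [0.733, -0.68, 0.003, -0.002]
force: [0.5, -0.8, -0.5]
width: 24.0
gripper_force: 30.0
215 203
```

View pics/c3.png

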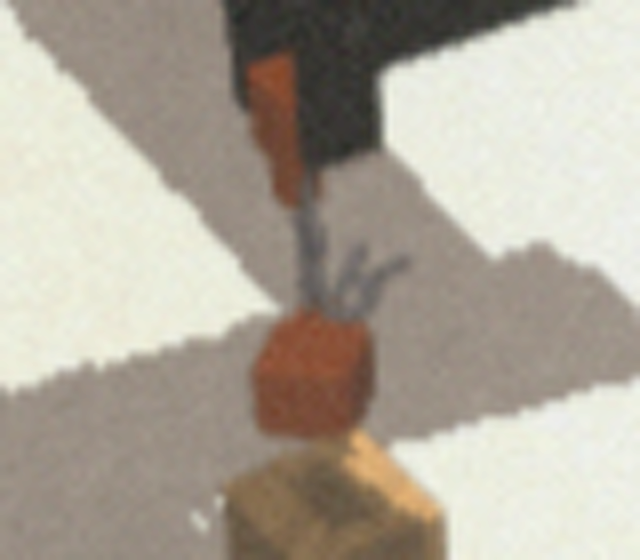

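The clip is lifted and held at (275,130), with its legs below, overlapping the decoy behind. I'll carry it above the hole and look there.

```bash
python3 -m handwheel '{"xyz":[[-20,-3,0],[-50,-8,0],[-80,-13,0],[-110,-18,0],[-140,-22,0],[-159,-25.6,0],[-159,-25.6,15],[-159,-25.6,25],[-159,-25.6,29],[-159,-25.6,29],[-159,-25.6,29]],"rotation":[[0,0,4],[0,0,8],[0,0,12],[0,0,16],[0,0,20],[0,0,21.1],[0,0,21.1],[0,0,21.1],[0,0,21.1],[0,0,21.1],[0,0,21.1]],"hand":[10,10,10,10,10,10,10,10,10,10,10]}'
python3 - <<'E'
from h import *
p,r,s=pose();print(p.round(1),r.as_matrix().round(3),np.round(s["force"],1))
im=cams.get_image("scene");np.save("pics/scene2.npy",im,allow_pickle=True);u,v=map(int,proj(im,[494,-48,100]));print(u,v)
cv2.imwrite("pics/c4.png",np.clip(cv2.resize(im["pixels"][v-30:v+30,u-30:u+30],(600,600),interpolation=cv2.INTER_CUBIC)*1.5,0,255).astype(np.uint8))
t=cams.get_image("top");np.save("pics/top2.npy",t,allow_pickle=True)
E
```

```text
time_s: 10.4
position: [492.5, -47.5, 161.5]
orientation: [-0.596, 0.803, -0.0, -0.0]
force: [1.2, -0.7, 0.8]
width: 23.4
gripper_force: 30.0
[492.5 -47.5 161.5] [[-0.29  -0.957 -0.   ]
 [-0.957  0.29  -0.   ]
 [ 0.     0.    -1.   ]] [ 1.2 -0.7  0.8]
279 200
```

View pics/c4.png

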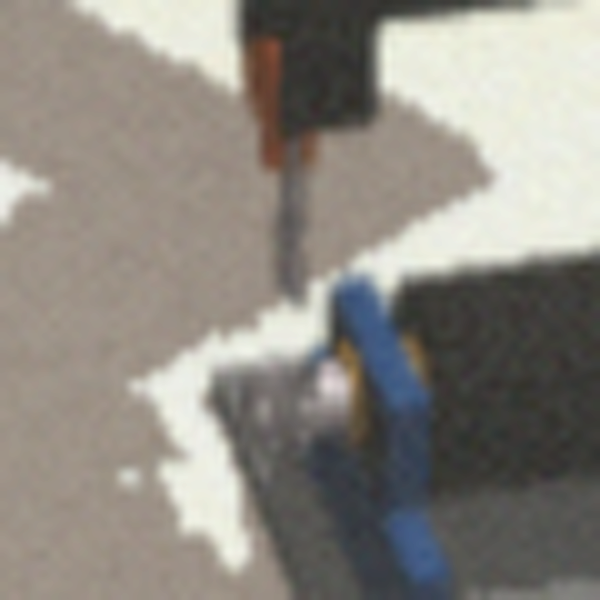

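Run:
```python
from h import *
S=np.load("pics/scene2.npy",allow_pickle=True).item()
p=np.array([492.5,-47.5,161.5]);ex=np.array([.957,-.29,0]);o=p-[0,0,35]
for s in(1,-1):
    st=o-5*s*ex
    L=[("str",0,10),("str",0,-28),("spr",9,10),("spr",9,0),("spr",5,-8),("spr",12,-24)]
    print(s,[(n,)+tuple(np.round((np.array(proj(S,st+s*ex*x+np.array([0,0,z])))-[249,170])*10).astype(int)) for n,x,z in L])
g=cv2.cvtColor(S["pixels"],cv2.COLOR_BGR2GRAY);print(g[182:204,270:288])
W=cloud(S)
for r in range(184,201):
    c=270+np.argsort(g[r,270:286])[:2]; print(r,[(int(k),int(g[r,k]),((W[r,k,:2]-p[:2])@ex[:2]).round(1),W[r,k,2].round(0)) for k in c])
```

```text
1 [('str', np.int64(296), np.int64(162)), ('str', np.int64(294), np.int64(292)), ('spr', np.int64(306), np.int64(182)), ('spr', np.int64(305), np.int64(217)), ('spr', np.int64(300), np.int64(236)), ('spr', np.int64(307), np.int64(306))]
-1 [('str', np.int64(307), np.int64(185)), ('str', np.int64(305), np.int64(315)), ('spr', np.int64(297), np.int64(164)), ('spr', np.int64(296), np.int64(199)), ('spr', np.int64(300), np.int64(236)), ('spr', np.int64(292), np.int64(274))]
[[ 93  98  99  94  85  59  47  39  38  36  41  44  46  51  58  60  85  96]
 [ 96  95  93  94  92  56  51  40  43  49  60  80  81  83  88  90  95  99]
 [ 95  96  95  98  92  57  51  51  58  57  72  95  96  93  95  93  98  97]
 [ 95  97  95  94  90  59  54  56  60  57  75  95  99  95  95  94  98  98]
 [ 93  93  95  97  94  70  60  57  61  67  83  95  97  99  97  96  94  98]
 [ 98  93  95  95  98  91  85  62  67  76  90  98  97  95  96  96  97  97]
 [ 97  96  98  96  98  99  92  66  69  80  96  99  96  97  95  97  95  99]
 [ 95  95  96  94  98  96  94  66  74  79  95  98  97  99  95  98  98  95]
 [ 96  97  97  98 101  96
[... 2028 characters left out ...]
194 [(277, 63, np.float64(0.0), np.float64(118.0)), (278, 67, np.float64(2.0), np.float64(119.0))]
195 [(277, 66, np.float64(-4.1), np.float64(112.0)), (278, 71, np.float64(2.0), np.float64(116.0))]
196 [(277, 63, np.float64(-6.4), np.float64(108.0)), (278, 72, np.float64(1.7), np.float64(113.0))]
197 [(277, 63, np.float64(-3.9), np.float64(107.0)), (278, 73, np.float64(3.1), np.float64(111.0))]
198 [(277, 68, np.float64(-5.7), np.float64(102.0)), (278, 71, np.float64(6.3), np.float64(111.0))]
199 [(284, 55, np.float64(-15.3), np.float64(89.0)), (283, 57, np.float64(-16.1), np.float64(89.0))]
200 [(283, 54, np.float64(-15.7), np.float64(86.0)), (284, 55, np.float64(-11.6), np.float64(89.0))]
```

The legs hang at (277–279, 187–199) and nearly overlap, so I can't tell which one is the straight leg. I'll turn the wrist 60° for a side view.

```bash
python3 -m handwheel '{"xyz":[[0,0,-10],[0,0,-20],[0,0,-30],[0,0,-30],[0,0,-30],[0,0,-30],[0,0,-30],[0,0,-30],[0,0,-30]],"rotation":[[0,0,-8],[0,0,-16],[0,0,-24],[0,0,-32],[0,0,-40],[0,0,-48],[0,0,-56],[0,0,-60],[0,0,-60]],"hand":[10,10,10,10,10,10,10,10,10]}'
python3 - <<'E'
from h import *
p,r,s=pose();M=r.as_matrix();print(p.round(1))
S=cams.get_image("scene");cx=-M[:,1];o=p-[0,0,35];u,v=map(int,proj(S,o))
for s in(1,-1):
    st=o-5*s*cx
    print(s,[(n,)+tuple(np.round((np.array(proj(S,st+s*cx*x+np.array([0,0,z])))-[u-25,v-25])*12).astype(int).tolist()) for n,x,z in[("str",0,10),("str",0,-28),("spr",9,0),("spr",5,-8),("spr",12,-24)]])
cv2.imwrite("pics/c5.png",np.clip(cv2.resize(S["pixels"][v-25:v+25,u-25:u+25],(600,600),interpolation=cv2.INTER_CUBIC)*1.5,0,255).astype(np.uint8))
E
```

```text
time_s: 11.4
position: [492.6, -47.2, 192.0]
orientation: [0.918, -0.397, 0.0, -0.0]
force: [1.1, 0.2, -1.0]
width: 23.8
gripper_force: 30.0
[492.6 -47.2 192. ]
1 [('str', 280, 253), ('str', 279, 415), ('spr', 324, 303), ('spr', 304, 335), ('spr', 337, 408)]
-1 [('str', 330, 261), ('str', 327, 423), ('spr', 285, 297), ('spr', 304, 335), ('spr', 269, 397)]
```

View pics/c5.png

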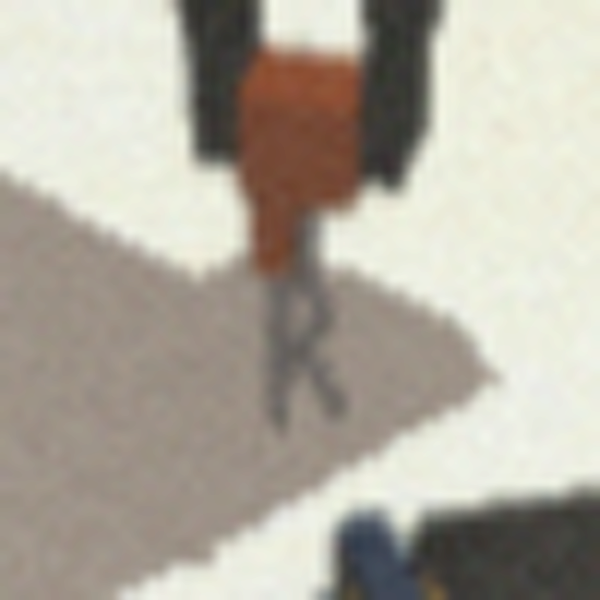

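The side view shows the straight leg on the left, with its tip at (279,430), and the sprung leg flaring right to (338,412). So clip +x is press +x and the straight leg is 5 mm to −x of the tool axis. I'll turn back and lower the clip to just above the hole.

```bash
python3 -m handwheel '{"xyz":[[1,-1,0],[2,-2,0],[4,-3,0],[6.2,-3.8,0],[6.2,-3.8,0],[6.2,-3.8,0],[6.2,-3.8,10],[6.2,-3.8,20],[6.2,-3.8,30],[6.2,-3.8,36],[6.2,-3.8,38],[6.2,-3.8,38],[6.2,-3.8,38]],"rotation":[[0,0,8],[0,0,16],[0,0,24],[0,0,32],[0,0,40],[0,0,48],[0,0,56],[0,0,60],[0,0,60],[0,0,60],[0,0,60],[0,0,60],[0,0,60]],"hand":[10,10,10,10,10,10,10,10,10,10,10,10,10]}'
python3 - <<'E'
from h import *
p,r,s=pose();M=r.as_matrix();print(p.round(1),M.round(3),np.round(s["force"],1))
tip=p-[0,0,64]+5*M[:,1]
ro=np.array([.957,-.289,0])
S=cams.get_image("scene");u,v=map(int,proj(S,[494.8,-47.7,79]))
f=lambda X:np.round((np.array(proj(S,X))-[u-20,v-25])*12).astype(int).tolist()
print("tip",f(tip),"hole79",f([494.8,-47.7,79]),"u,v",u,v)
a=cv2.resize(S["pixels"][v-25:v+15,u-20:u+20],(480,480),interpolation=cv2.INTER_CUBIC)
cv2.imwrite("pics/c6.png",np.clip(a*1.8,0,255).astype(np.uint8))
E
```

```text
time_s: 12.75
position: [499.8, -48.9, 153.9]
orientation: [-0.596, 0.803, -0.0, 0.0]
force: [0.2, 0.2, -0.1]
width: 24.0
gripper_force: 30.0
[499.8 -48.9 153.9] [[-0.289 -0.957  0.001]
 [-0.957  0.289  0.   ]
 [-0.    -0.001 -1.   ]] [ 0.2  0.2 -0.1]
tip [245, 261] hole79 [243, 304] u,v 279 207
```

View pics/c6.png

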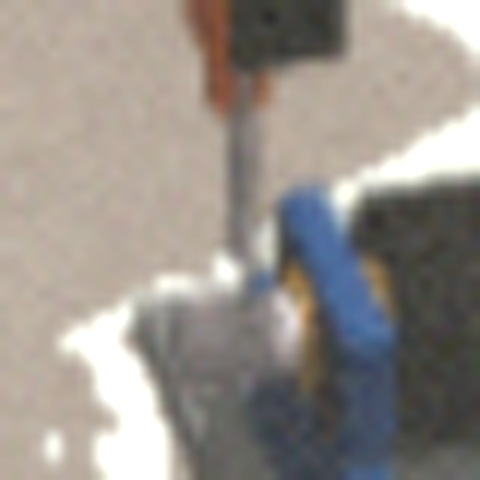

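The tip is at about (240,270), just above the axle top, which spans (165–300, 300–340). The hole is in shadow, so I'll feel for it.

```bash
python3 -m handwheel '{"xyz":[[0,0,3],[0,0,6],[0,0,8],[0,0,9],[0,0,10],[0,0,11],[0,0,12],[0,0,13],[0,0,13]],"rotation":[[0,0,0],[0,0,0],[0,0,0],[0,0,0],[0,0,0],[0,0,0],[0,0,0],[0,0,0],[0,0,0]],"hand":[10,10,10,10,10,10,10,10,10]}'
```

```text
time_s: 13.7
position: [499.3, -49.0, 140.4]
orientation: [-0.596, 0.803, 0.0, -0.0]
force: [-0.1, -0.1, 0.1]
width: 23.9
gripper_force: 30.0
```

```bash
python3 -m handwheel '{"xyz":[[0,0,1],[0,0,2],[0,0,3],[0,0,3]],"rotation":[[0,0,0],[0,0,0],[0,0,0],[0,0,0]],"hand":[10,10,10,10]}'
```

```text
time_s: 14.1
position: [499.3, -49.0, 137.4]
orientation: [-0.596, 0.803, 0.0, -0.0]
force: [0.5, 0.6, -0.9]
width: 23.7
gripper_force: 30.0
```

```bash
python3 -m handwheel '{"xyz":[[0,0,1],[0,0,2],[0,0,3],[0,0,3]],"rotation":[[0,0,0],[0,0,0],[0,0,0],[0,0,0]],"hand":[10,10,10,10]}'
```

```text
time_s: 14.5
position: [499.3, -48.9, 134.4]
orientation: [-0.596, 0.803, 0.0, -0.0]
force: [0.6, -0.5, 0.1]
width: 23.6
gripper_force: 30.0
```

No contact so far, and the tip should be about 8 mm into the hole. I'll nudge gently sideways in each axis to check it is captured and to centre it.

```bash
for r in '3,0' ; do :; done; python3 -m handwheel '{"xyz":[[0,1.5,0],[0,3,0],[0,3,0]],"rotation":[[0,0,0],[0,0,0],[0,0,0]],"hand":[10,10,10]}'; python3 -m handwheel '{"xyz":[[0,-2,0],[0,-4,0],[0,-6,0],[0,-6,0]],"rotation":[[0,0,0],[0,0,0],[0,0,0],[0,0,0]],"hand":[10,10,10,10]}'
```

```text
time_s: 14.8
position: [497.3, -48.0, 134.8]
orientation: [-0.596, 0.803, -0.001, 0.001]
force: [1.7, -1.1, -2.0]
width: 23.8
gripper_force: 30.0
time_s: 15.2
position: [500.8, -49.9, 134.1]
orientation: [-0.596, 0.803, 0.001, -0.002]
force: [-3.8, 1.4, 1.8]
width: 23.6
gripper_force: 30.0
```

```bash
python3 -m handwheel '{"xyz":[[0,1.5,0],[0,3,0],[1.5,3,0],[3,3,0],[3,3,0]],"rotation":[[0,0,0],[0,0,0],[0,0,0],[0,0,0],[0,0,0]],"hand":[10,10,10,10,10]}'; python3 -m handwheel '{"xyz":[[-2,0,0],[-4,0,0],[-6,0,0],[-6,0,0]],"rotation":[[0,0,0],[0,0,0],[0,0,0],[0,0,0]],"hand":[10,10,10,10]}'
```

```text
time_s: 15.7
position: [499.6, -51.1, 134.8]
orientation: [-0.596, 0.803, -0.0, 0.002]
force: [1.1, 4.7, 0.5]
width: 23.4
gripper_force: 30.0
time_s: 16.1
position: [500.0, -46.6, 134.5]
orientation: [-0.596, 0.803, -0.0, -0.001]
force: [-0.7, -1.5, -0.3]
width: 23.4
gripper_force: 30.0
```

The leg is captured on all four sides and sits nearly centred. I'll recentre and go down.

```bash
python3 -m handwheel '{"xyz":[[2,0,0],[2.6,0,0],[2.6,0,2],[2.6,0,4],[2.6,0,6],[2.6,0,8],[2.6,0,8]],"rotation":[[0,0,0],[0,0,0],[0,0,0],[0,0,0],[0,0,0],[0,0,0],[0,0,0]],"hand":[10,10,10,10,10,10,10]}'; python3 -m handwheel '{"xyz":[[0,0,1],[0,0,2],[0,0,3],[0,0,3]],"rotation":[[0,0,0],[0,0,0],[0,0,0],[0,0,0]],"hand":[10,10,10,10]}'
```

```text
time_s: 16.8
position: [499.7, -48.5, 126.3]
orientation: [-0.596, 0.803, -0.0, -0.0]
force: [0.4, 0.6, 0.3]
width: 23.7
gripper_force: 30.0
time_s: 17.2
position: [500.0, -48.5, 123.7]
orientation: [-0.596, 0.803, -0.0, 0.0]
force: [2.2, -0.6, 1.0]
width: 23.6
gripper_force: 30.0
```

```bash
python3 -m handwheel '{"xyz":[[0,0,1],[0,0,2],[0,0,2]],"rotation":[[0,0,0],[0,0,0],[0,0,0]],"hand":[10,10,10]}'; python3 -m handwheel '{"xyz":[[0,0,1],[0,0,2],[0,0,2]],"rotation":[[0,0,0],[0,0,0],[0,0,0]],"hand":[10,10,10]}'
```

```text
time_s: 17.5
position: [500.0, -48.5, 121.7]
orientation: [-0.596, 0.803, -0.0, 0.0]
force: [1.8, -0.4, 0.2]
width: 23.6
gripper_force: 30.0
time_s: 17.8
position: [500.2, -48.5, 120.0]
orientation: [-0.596, 0.803, -0.0, 0.001]
force: [1.7, 0.0, 4.1]
width: 23.9
gripper_force: 30.0
```

Contact with the sprung leg has begun. I'll continue in small steps.

```bash
python3 -m handwheel '{"xyz":[[0,0,1],[0,0,2],[0,0,2]],"rotation":[[0,0,0],[0,0,0],[0,0,0]],"hand":[10,10,10]}'; python3 -m handwheel '{"xyz":[[0,0,1],[0,0,2],[0,0,2]],"rotation":[[0,0,0],[0,0,0],[0,0,0]],"hand":[10,10,10]}'
```

```text
time_s: 18.1
position: [500.3, -48.5, 118.1]
orientation: [-0.596, 0.803, -0.001, 0.001]
force: [2.0, -0.0, 4.0]
width: 23.5
gripper_force: 30.0
time_s: 18.4
position: [500.2, -48.5, 115.4]
orientation: [-0.596, 0.803, -0.0, 0.001]
force: [2.9, -1.2, 1.5]
width: 23.6
gripper_force: 30.0
```

```bash
python3 -m handwheel '{"xyz":[[0,0,1],[0,0,2],[0,0,2]],"rotation":[[0,0,0],[0,0,0],[0,0,0]],"hand":[10,10,10]}'
```

```text
time_s: 18.7
position: [500.0, -48.5, 113.4]
orientation: [-0.596, 0.803, -0.0, 0.0]
force: [4.2, -0.9, 0.2]
width: 23.9
gripper_force: 30.0
```

```bash
python3 -m handwheel '{"xyz":[[0,0,1],[0,0,2],[0,0,2]],"rotation":[[0,0,0],[0,0,0],[0,0,0]],"hand":[10,10,10]}'; python3 -m handwheel '{"xyz":[[0,0,1],[0,0,2],[0,0,2]],"rotation":[[0,0,0],[0,0,0],[0,0,0]],"hand":[10,10,10]}'
```

```text
time_s: 19.0
position: [499.6, -48.5, 111.2]
orientation: [-0.596, 0.803, 0.0, 0.0]
force: [4.5, -1.1, 0.1]
width: 23.4
gripper_force: 30.0
time_s: 19.3
position: [499.1, -48.5, 109.0]
orientation: [-0.596, 0.803, 0.0, -0.0]
force: [4.9, -1.7, -2.7]
width: 24.0
gripper_force: 30.0
```

```bash
python3 -m handwheel '{"xyz":[[0,0,1],[0,0,1.5],[0,0,1.5]],"rotation":[[0,0,0],[0,0,0],[0,0,0]],"hand":[10,10,10]}'
```

```text
time_s: 19.6
position: [499.1, -48.6, 107.7]
orientation: [-0.596, 0.803, 0.0, -0.0]
force: [3.6, -1.3, -0.9]
width: 23.8
gripper_force: 30.0
```

```bash
python3 -m handwheel '{"xyz":[[0,0,1],[0,0,1.5],[0,0,1.5]],"rotation":[[0,0,0],[0,0,0],[0,0,0]],"hand":[10,10,10]}'; python3 -m handwheel '{"xyz":[[0,0,1],[0,0,1.5],[0,0,1.5]],"rotation":[[0,0,0],[0,0,0],[0,0,0]],"hand":[10,10,10]}'
```

```text
time_s: 19.9
position: [499.1, -48.6, 106.3]
orientation: [-0.596, 0.803, 0.0, -0.0]
force: [2.6, -1.2, -0.8]
width: 23.7
gripper_force: 30.0
time_s: 20.2
position: [499.7, -48.6, 105.3]
orientation: [-0.596, 0.803, -0.0, 0.0]
force: [2.8, -1.6, 2.0]
width: 23.8
gripper_force: 30.0
```

```bash
python3 -m handwheel '{"xyz":[[0,0,1],[0,0,1.5],[0,0,1.5]],"rotation":[[0,0,0],[0,0,0],[0,0,0]],"hand":[10,10,10]}'
```

```text
time_s: 20.5
position: [500.2, -48.6, 104.3]
orientation: [-0.596, 0.803, -0.001, 0.001]
force: [3.1, -1.5, 5.2]
width: 23.7
gripper_force: 30.0
```

```bash
python3 -m handwheel '{"xyz":[[0,0,1],[0,0,1.5],[0,0,1.5]],"rotation":[[0,0,0],[0,0,0],[0,0,0]],"hand":[10,10,10]}'
```

```text
time_s: 20.8
position: [500.4, -48.6, 103.6]
orientation: [-0.597, 0.803, -0.001, 0.001]
force: [1.8, -1.1, 10.1]
width: 23.7
gripper_force: 30.0
```

The shoulder is on the axle: 10 N at the predicted height. I'll release and retreat upward.

```bash
python3 -m handwheel '{"xyz":[[0,0,-1.5],[0,0,-1.5],[0,0,-1.5],[0,0,-1.5],[0,0,-1.5],[0,0,-1.5],[0,0,-15],[0,0,-35],[0,0,-65],[0,0,-100],[0,0,-140],[0,0,-140]],"rotation":[[0,0,0],[0,0,0],[0,0,0],[0,0,0],[0,0,0],[0,0,0],[0,0,0],[0,0,0],[0,0,0],[0,0,0],[0,0,0],[0,0,0]],"hand":[23.7,45,45,45,45,45,45,45,45,45,45,45]}'
python3 - <<'E'
from h import *
S=cams.get_image("scene");u,v=279,195
f=lambda X:np.round((np.array(proj(S,X))-[u-30,v-30])*10).astype(int).tolist()
print("grip expected c",f([499.6,-49.1,109.5]),"top",f([499.6,-49.1,122.5]),arm.read_state()["width"])
cv2.imwrite("pics/c7.png",np.clip(cv2.resize(S["pixels"][v-30:v+30,u-30:u+50],(800,600),interpolation=cv2.INTER_CUBIC)*1.5,0,255).astype(np.uint8))
T=cams.get_image("top");W=cloud(S);h=cv2.cvtColor(S["pixels"],cv2.COLOR_BGR2HSV)
k=(h[...,0]<16)&(h[...,1]>140)&(abs(W[...,0]-499)<25)&(abs(W[...,1]+49)<25)&(W[...,2]>88)&(W[...,2]<140)
P=W[k];print(k.sum(),np.median(P,0).round(1),np.percentile(P[:,2],[2,98]).round(1))
E
```

```text
time_s: 22.0
position: [502.6, -48.5, 247.9]
orientation: [-0.597, 0.802, -0.003, 0.005]
force: [-0.2, 0.4, -0.9]
width: 44.9
gripper_force: 0.0
grip expected c [310, 333] top [311, 288] 44.98237961449399
75 [508.9 -54.5 121.1] [103.  125.4]
```

View pics/c7.png

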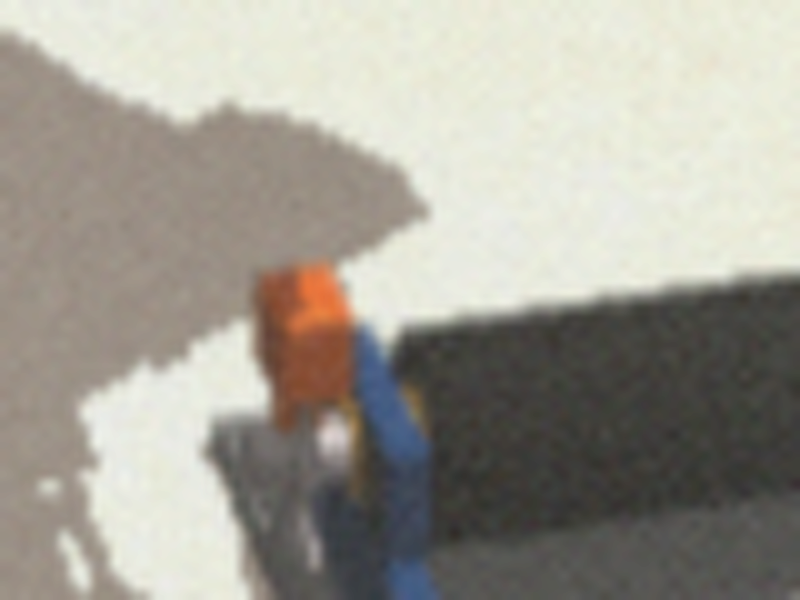

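The clip stands upright on the axle: its grip is at (310,330), where expected, and the shoulder is on the shank. The gripper is clear, so I'm handing in.

```bash
python3 -c "from station import arm; print(arm.sign_off())"
```

```text
the job is handed in; nothing more can be done
None
```

I pushed the axle home, slid the clip down through the cross hole until its shoulder stopped on the shank, let go and handed the job in at about 22 s; I inferred the sprung leg's snap from the forces and final height rather than seeing it, and the hand-in returned no verdict.

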